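# Bring the grinder lamp along its rail, raise it to the second stop and hold it up

## Robot

A 7-joint arm with a two-finger parallel gripper is mounted at the origin on the work surface. World frame = base frame: x ahead of the robot, y to its left, z up, the work surface at z = 0. Lengths are in m, angles in degrees, forces in N, time in s.
With the tool pointing down it reaches from about 0.35 to 0.9 m from the base axis. Payload 19.9 kg.
Tool frame: the origin (TCP) lies at the very end of the fingers, on their centre line; the grasp point (between the pads) lies 19 mm behind it; z points along the fingers, y is the line along which they close (so a half turn about z gives the same grasp; the last joint's range is limited). The gripper opens to 94 mm and grips with 3 to 60 N. Pads are 16 mm wide; open, the fingers measure 119 mm over their backs; the gripper's body (75 mm by 177 mm) begins 78 mm behind the grasp point.
Start: joints at [64.887, 23.915, -0.59, 92.452, 0.269, 63.638, -3.037], TCP at [0.242, -0.576, 0.205] pointing down, gripper open.
Joint ranges: [-161.28, 161.28], [-22.2, 115.67], [-73.04, 71.86], [3.21, 147.25], [-68.34, 248.33], [10.77, 114.83], [-161.83, 161.83]. Speed limits (degrees/s): [108.29, 108.29, 136.94, 136.94, 172.46, 172.46, 172.46].

## Interface

Orientations are given as [roll, pitch, yaw] about the fixed x, y, z axes, in that order (R = Rz(yaw) Ry(pitch) Rx(roll)).
In Python, from plant import bot, viewer gives the robot as it stands.
- The arm moves only by the tool servo_tool, never from a script. Its argument "increments" is text: rows parted by semicolons, each of 5 numbers parted by spaces: the shift along the world's x, y, z in m, then the turn about the world's z in degrees, then the closure, from 0 (fully open) to 1 (shut). A call has 1 to 8 rows; each row shifts and turns the commanded pose from where the row before left it; what a row does not reach is not made up. A row lasts 1/12 s, in which the tool goes at most 41.7 mm and 7.16 degrees, less where a joint would pass 70% of its speed; a pose out of reach is approached as far as the arm can. A call with a gripper value outside its range is refused whole. The fingers move at their own pace and stop on an object; "squeeze" is the grip in N (left out, the last holds). Time passes only in rows, so rows that do not move let the fingers close. It gives the time, the measured TCP pose, the force, the opening and the grip force at its end, in the units of the state.
- bot.state(): the state, without advancing time (a new reading comes with each control period).
- viewer.grab_frame(name): name is "scene" or "top" or "wrist"; returns a dict with "frame" (480x640x3 uint8, red, green, blue), "mtx" (3x3 intrinsics, pixels), "rvec" (rotation vector, rad) and "tvec" (3), from world to camera coordinates, as OpenCV has them. Camera axes: x right, y down, z forward; pixel columns grow to the right and rows downward; lengths in m; the calibration is good to about 2 mm. A picture is of the moment at which its call begins. There is no depth.
- bot.sign_off(): hands the job in; it is judged then, once.
The state is a dict: "t": time; "joint_pos": joint angles; "joint_velocities": joint speeds; "joint_torque": joint torques, N m; "ee_pos": TCP position; "ee_rot": TCP orientation; "force": force on the tool from outside, world axes, zero at the start; "moment": the same for the moment, N m; "gripper_width": opening from 0.0 (shut) to 1.0 (fully open); "grip_force": force on a finger pad.
Only numpy, scipy, OpenCV 4.12 (cv2) and the standard library are available. Lean on these libraries where they do the work, as an engineer would, in place of code of your own. Each camera call takes 0.05 s, during which the arm holds its last target. There are 200 camera calls.

## Task

Slide the work lamp's carriage along its rail, fully home against the red end stop beside the bench grinder, and only then squeeze the red release button in the lamp's grip and pull the lamp straight up past the first stop to the second stop, the very top of its travel. Nothing catches the post up there, so finish while still gripping the lamp and holding it fully extended, ready for me to tighten the clamp collar. Leave the grinder's eye guard where it is, and the hard hat, hammer, jar and box of hinges unmoved.

Things in the scene. Friction and masses are not known exactly. Their poses are not given: they have to be found in the camera images.
- rail: Fixed aluminium T-track, 40 mm wide, 18 high, 400 long. Its +y axis runs along it towards the red end stop (46 x 22 x 44 mm high) by the grinder; +x looks away from the robot, z up. Origin on the bench on the track's centre line; at carriage value q (m) the post axis stands at x = 0, y = -0.08 + q.
- carriage (a joint): How far the lamp's carriage has slid along the rail's +y, in m: 0 at the black end cap, 0.16 fully home against the red stop. It stays where it is left and takes about 3 N to move. The carriage is a grey saddle 64 mm wide, 165 long, top 42 mm above the bench; it carries the knob and, near its leading end, the telescopic post.
- carriage_knob (a point): Middle of the black knob for sliding the carriage: upright, round, 35 mm in diameter, from 60 to 106 mm above the bench (this point at 86 mm), on the saddle 100 mm behind the post axis (towards the rail's -y). Can be pinched from above.
- lamp: Lamp head on the post; moves with carriage and post. Origin: centre of its black rubber grip block, 32 (x) x 36 (y) x 60 mm high, 198 mm above the bench when down, on the post axis. Axes as the rail's: button on the +x face (away from the robot); the green lamp cone, 62 mm across, sticks out 40 to 115 mm in +y. The -x and +x faces are free to pinch from above. Moving weight 0.4 to 0.7 kg.
- button_face (a point): Centre of the outer face of the red release button, when out 22 mm in +x from the lamp's origin, level with it. The button is 14 mm wide (y), 28 mm high (z) and stands 6 mm proud of the grip block, so the grip measures 38 mm across button and far face, 33 mm with the button in.
- button (a joint): How far the red button is pressed towards -x, in m: 0 out, 0.005 fully in; it springs out again. About 7 N presses it fully; pinching the grip block across its -x and +x faces with 20 to 40 N keeps it in. While it is in by 4 mm or more the post slides freely; when let out, a spring catch locks the post when fully down or at the first stop.
- mast (a joint): How far the lamp is pulled up on its post, in m: 0 down, 0.045 first stop (catch), 0.090 second stop, a hard end of travel with no catch: let go there, the lamp sinks back. 24 mm inner tube in a 32 mm outer tube, topped by a black clamp collar 42 mm across, 158 mm above the bench, its thumbscrew reaching 44 mm towards -x.
- grinder: Fixed blue and grey twin-wheel bench grinder, 300 mm long along its y, 215 mm high, wheels 150 mm in diameter. Origin on the bench under its middle. It stands beyond the red stop.
- eyeguard (a joint): The grinder's hinged clear eye guard with its red-tipped lever (tip about 270 mm above the bench) on the wheel nearer the rail, value in rad, 0 at the start. It is to stay put.
- hat: Yellow plastic hard hat standing on the bench, 244 mm across its round brim, 140 mm high, its peak reaching 150 mm out in its -x. Origin at the centre of its underside. Not to be moved.
- hammer: Steel lump hammer lying on the bench, 280 mm long along its x (head at +x, 46 x 105 x 46 mm high). Origin on the bench. Not to be moved.
- jar: Glass marmalade jar with a brass-coloured lid, 72 mm in diameter, 115 mm high. Origin at the centre of its underside. Not to be moved.
- hinges: Open cardboard box of brass hinges, 150 x 105 x 55 mm high. Origin at the centre of its underside. Not to be moved.

How it is judged (in metres and radians):
On the way, in this order (a step that is already met when the one before it is completed fails the run):
1. the carriage is fully home against the red stop, with the lamp still down (value of joint carriage above 0.156 m and value of joint mast below 0.02 m), for 0.2 s.
2. the lamp is pulled up to the second stop (value of joint mast above 0.085 m and value of joint carriage above 0.156 m), for 0.2 s.
At the end, for the whole second after the job is handed in: The carriage is within 4 mm of the red stop and the lamp within 5 mm of its second stop (90 mm up), at rest and held there by the gripper's fingers alone with more than 3 N; nothing else can carry it there (all of step 2 and contact force between the fingers and lamp above 3 N and linear speed of lamp below 0.02 m/s); the arm keeps its last pose, push and grip.
It fails at once if the hard hat, hammer, jar or hinge box is shifted by more than 20 mm (distance of any of hat, hammer, jar, hinges from where it was at the start of the episode above 0.02 m).
It fails at once if the grinder's eye guard is swung by more than 0.1 rad (value of joint eyeguard above 0.1 rad or value of joint eyeguard below -0.1 rad).
It also fails if it takes over 48 s, if anything falls off the work surface, if the arm or the gripper's body presses on something with over 40 N, if the wrist force passes 120 N, or if a joint passes its speed limit or range.

## Working session

There is one attempt and no reset: what is moved stays moved. The work goes in short steps, Python scripts to look and compute and a tool call to move; the robot and the scene stay as the last step left them, time stands still between calls to the robot, and variables do not carry over. Pictures are saved under pics/ and viewed, at most 10 in all, crops included, and the job is handed in when it is done.

Besides the shell and the picture viewer there is one more tool, called by a JSON object that holds its "method" and its "body". servo_tool: Moves the arm, as the interface text tells. Its arguments: {"type":"object","properties":{"increments":{"type":"string"},"squeeze":{"type":"number"}},"required":["increments"]}

```bash
mkdir -p pics
cat > h.py <<'E'
import numpy as np, cv2
from plant import bot, viewer
def grab(n,name=None):
    f=viewer.grab_frame(n)
    f['frame']=np.array(f['frame'])
    if name: cv2.imwrite('pics/'+name+'.png',f['frame'][:,:,::-1])
    return f
def ray(f,u,v):
    R,_=cv2.Rodrigues(np.array(f['rvec'],float)); K=np.array(f['mtx']); t=np.array(f['tvec'],float).reshape(3)
    d=R.T@np.linalg.inv(K)@np.array([u,v,1.]); c=-R.T@t
    return c,d
def plane(f,u,v,z):
    c,d=ray(f,u,v); return c+d*(z-c[2])/d[2]
def proj(f,p):
    return cv2.projectPoints(np.array(p,float).reshape(-1,1,3),np.array(f['rvec'],float),np.array(f['tvec'],float),np.array(f['mtx'],float),None)[0].reshape(-1,2)
E
python3 - <<'E'
from h import *
s=bot.state(); print({k:np.round(v,3) for k,v in s.items()})
for n in ('scene','top'):
    f=grab(n,n+'0'); print(n,np.round(ray(f,320,240),3))
E
```

```text
{'t': np.float64(0.0), 'joint_pos': array([64.888, 23.947, -0.591, 92.484,  0.27 , 63.637, -3.036]), 'joint_velocities': array([-0.11 ,  0.015, -0.011, -0.017, -0.007,  0.071,  0.088]), 'joint_torque': array([ 0.0000e+00, -8.5125e+01,  6.3900e-01, -4.2598e+01, -4.9000e-02,
        1.9000e-02,  0.0000e+00]), 'ee_pos': array([ 0.241, -0.576,  0.205]), 'ee_rot': array([-1.79933e+02,  6.00000e-03,  2.27360e+01]), 'force': array([-0.38 ,  0.208, -0.356]), 'moment': array([0.012, 0.036, 0.027]), 'grip_force': np.float64(0.0), 'gripper_width': np.float64(0.998)}
scene [[ 1.565 -0.195  0.791]
 [-0.835  0.107 -0.54 ]]
top [[ 0.4   -0.048  1.824]
 [ 0.094  0.011 -0.996]]
```

View pics/scene0.png

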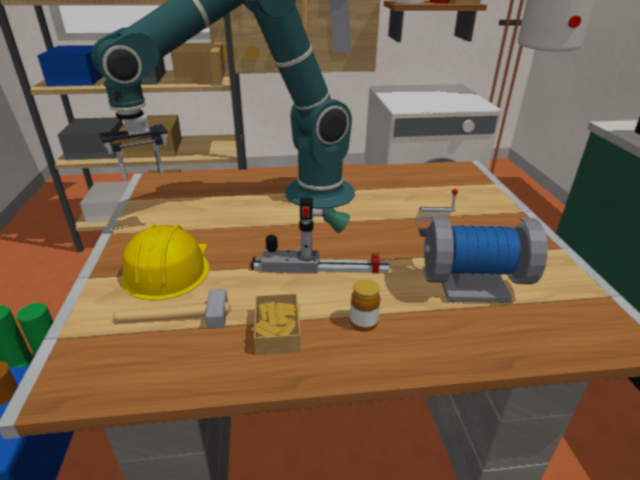

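View pics/top0.png

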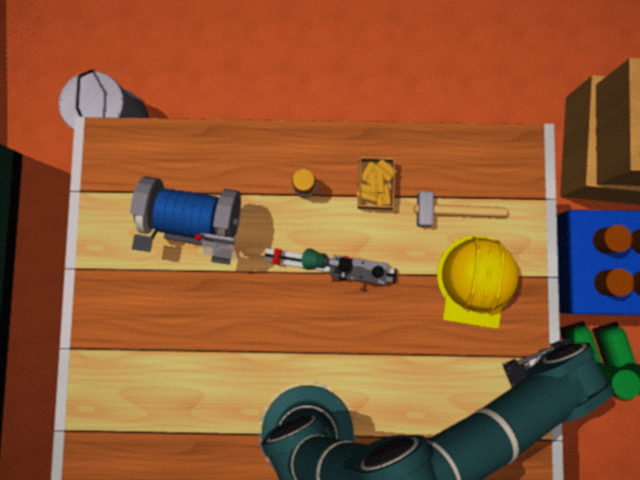

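The top view shows the knob near (378,271), the red stop at (277,256), the lamp grip near (345,266) and the cone at (313,259). The hat is at (480,275), and in the scene view the button faces the camera at (306,211). I'll measure by colour next.

Run:
```python
from h import *
f=grab('top'); g=grab('scene')
a=cv2.resize(f['frame'][235:300,255:405],(800,347),interpolation=cv2.INTER_CUBIC)
b=cv2.resize(g['frame'][190:280,245:395],(400,240),interpolation=cv2.INTER_CUBIC)
im=np.zeros((590,800,3),np.uint8); im[:347]=a; im[350:,:400]=b
cv2.imwrite('pics/z1.png',im[:,:,::-1])
def blobs(f,lo,hi,box,name):
    h=cv2.cvtColor(f['frame'],cv2.COLOR_RGB2HSV); m=cv2.inRange(h,lo,hi)
    if lo[0]==0 and name=='red': m|=cv2.inRange(h,(172,lo[1],lo[2]),(180,255,255))
    x0,y0,x1,y1=box; k=np.zeros_like(m); k[y0:y1,x0:x1]=m[y0:y1,x0:x1]
    n,l,s,c=cv2.connectedComponentsWithStats(k)
    for i in range(1,n):
        if s[i,4]>8: print(name,s[i],np.round(c[i],1))
for F,box in ((f,(255,235,405,300)),(g,(245,190,395,280))):
    blobs(F,(0,180,110),(4,255,255),box,'red'); blobs(F,(60,80,30),(90,255,255),box,'green'); blobs(F,(0,0,0),(180,255,45),box,'black')
```

```text
red [273 249   8  15  79] [276.4 256.2]
green [301 250  24  19 311] [312.1 259.3]
black [282 257   7   2  11] [284.5 257.6]
black [335 258  17  17 200] [343.9 266. ]
black [323 263   5   4  10] [324.5 264.2]
black [372 266  12  12 106] [377.6 271.8]
black [387 274   9   9  30] [392.2 276.4]
black [339 277   7   3  15] [341.9 278.3]
red [303 207   5   9  24] [305.4 210.1]
red [372 253   7  10  43] [375.  258.8]
green [298 190   8   3   9] [301.3 190.4]
green [311 190   6   5   9] [313.  192.3]
green [349 190   5  10  12] [351.8 195. ]
green [308 193   6   5  10] [310.4 195.2]
green [327 193   6   6  13] [330.2 196. ]
green [287 194   8   5  13] [290.8 195.8]
green [312 204  10   4  14] [316.  206.3]
green [325 205  24  27 331] [336.5 218.7]
black [300 198  13  22 156] [306.  206.2]
black [300 221  13  11  98] [305.9 226.7]
black [267 236  10  16 142] [271.3 243.5]
```

View pics/z1.png

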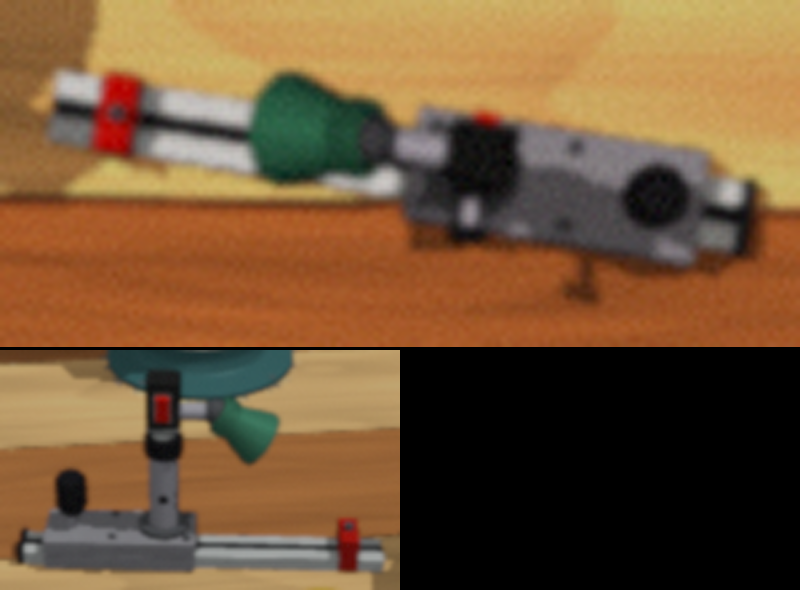

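The zoom shows the knob at crop (657,195), the black grip block at (483,158), the red stop at (118,113), and the button on the far (+x) side. The rail tilts slightly.

Run:
```python
from h import *
f=grab('top'); g=grab('scene')
k=plane(f,378.0,271.6,.104); st=plane(f,276.8,256.2,.044); l=plane(f,345.3,264.8,.226)
print(k,st,l)
print('button scene, z=.198',plane(g,305.4,210.1,.198),'knob scene',plane(g,271.5,243.5,.086),'stop',plane(g,375,258.8,.024))
for a,b in((k,st),(k,l)):
    d=(b-a)[:2]; print(np.degrees(np.arctan2(-d[0],d[1])),np.linalg.norm(d))
for n,u,v,z in(('hat',480,275,.1),('jar',303,181,.115),('guardtip',197,238,.27)): print(n,plane(f,u,v,z))
print(proj(f,[l,k]), proj(g,[k]))
```

```text
[ 0.47438857 -0.19711721  0.104     ] [0.51739252 0.09983725 0.044     ] [ 0.48568102 -0.09908072  0.226     ]
button scene, z=.198 [ 0.49352524 -0.09845848  0.198     ] knob scene [ 0.47793089 -0.19523079  0.086     ] stop [0.49811703 0.10744691 0.024     ]
-8.240098228039733 0.300052145804782
-6.570723402996266 0.09868471165209106
hat [ 0.47010617 -0.49062351  0.1       ]
jar [0.73276923 0.02369304 0.115     ]
guardtip [0.54638843 0.2910569  0.27      ]
[[345.3 264.8]
 [378.  271.6]] [[270.49250756 237.56510937]]
```

{"method": "servo_tool", "body": {"increments": "0.014 0.023 0.004 3.7 0;0.014 0.023 0.004 3.7 0;0.014 0.023 0.004 3.7 0;0.014 0.023 0.004 3.7 0;0.014 0.023 0 3.7 0;0.014 0.023 0 3.7 0;0.014 0.023 0 3.7 0;0.014 0.023 0 3.7 0", "squeeze": 30}}

```text
t: 0.97
ee_pos: [0.3542, -0.3908, 0.2214]
ee_rot: [-180.0, 0.0, 52.6]
force: [0.1, -0.9, 0.1]
gripper_width: 1.003
grip_force: 0.0
```

{"method": "servo_tool", "body": {"increments": "0.014 0.023 0 3.7 0;0.014 0.023 0 3.7 0;0.014 0.023 0 3.7 0;0.014 0.023 0 3.7 0;0.014 0.023 0 3.7 0;0.014 0.023 0 3.7 0;0.014 0.023 0 3.7 0;0.014 0.02 0 3.7 0"}}

```text
t: 1.63
ee_pos: [0.4661, -0.2094, 0.2214]
ee_rot: [-180.0, 0.0, 82.2]
force: [1.6, -0.2, -0.9]
gripper_width: 0.998
grip_force: 0.0
```

Run:
```python
from h import *
s=bot.state(); print(s['t'],s['ee_pos'],s['ee_rot'],s['joint_pos'])
f=grab('wrist','w1'); print(ray(f,320,240)); print(proj(f,[[.476,-.196,.106],[.486,-.099,.228],list(s['ee_pos'])]))
```

```text
1.6333 [ 0.46612795 -0.20938049  0.22144863] [-1.79997284e+02  4.95690030e-03  8.22089712e+01] [ 40.8593631   12.52774722 -23.05017699 106.82090781   5.53941188
  61.73728789   7.88191689]
(array([ 0.47747066, -0.12689293,  0.40135681]), array([-0.05396314, -0.26733382, -0.96234599]))
[[337.30029643 221.13874568]
 [338.66267468  50.78889123]
 [326.76098636 303.36939362]]
```

View pics/w1.png

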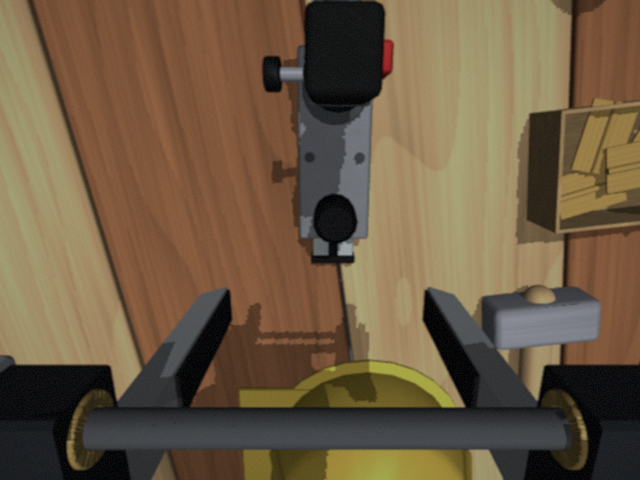

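Wrist view: the knob top is at (335,216) and the grip block top spans about (305–384, 0–98), centre (344,47). The saddle's rear corners are (300,236) and (367,238).

Run:
```python
from h import *
f=grab('wrist')
k=plane(f,335,216,.106); l=plane(f,344.5,46,.228); a=plane(f,300,236,.042); b=plane(f,367.5,238,.042); c=plane(f,372,110,.042)
m=(a+b)/2
print(k,l,m,a,b,c)
ang=lambda d: np.degrees(np.arctan2(-d[0],d[1]))
print(ang(l-k),np.linalg.norm((l-k)[:2]),ang(c-b),ang(b-a)+90, np.linalg.norm((b-a)[:2]))
```

```text
[ 0.47720955 -0.18770222  0.106     ] [ 0.48989514 -0.0934215   0.228     ] [ 0.47329473 -0.22142809  0.042     ] [ 0.44213576 -0.21648601  0.042     ] [ 0.5044537  -0.22637016  0.042     ] [ 0.51930005 -0.11394596  0.042     ]
-7.663195779193901 0.09513032754085567 -7.522752816899632 -9.012520809222337 0.06309692582677942
```

{"method": "servo_tool", "body": {"increments": "0.011 0.017 0 0 0;0 0 -0.022 0 0;0 0 -0.022 0 0;0 0 -0.022 0 0;0 0 -0.022 0 0;0 0 -0.022 0 0;0 0 -0.022 0 0;0 0 -0.02 0 0"}}

```text
t: 2.4
ee_pos: [0.476, -0.1945, 0.0681]
ee_rot: [-180.0, 0.0, 81.9]
force: [0.1, 0.1, -0.1]
gripper_width: 1.002
grip_force: 0.0
```

{"method": "servo_tool", "body": {"increments": "0 0 0 0 1;0 0 0 0 1;0 0 0 0 1;0 0 0 0 1;0 0 0 0 1;0 0 0 0 1;0 0 0 0 1;0 0 0 0 1"}}

```text
t: 3.07
ee_pos: [0.4767, -0.1945, 0.0697]
ee_rot: [180.0, 0.0, 81.9]
force: [-0.0, 0.5, -0.2]
gripper_width: 0.466
grip_force: 0.0
```

{"method": "servo_tool", "body": {"increments": "0 0 0 0 1;0 0 0 0 1;0 0 0 0 1;0 0 0 0 1;0 0 0 0 1;0 0 0 0 1"}}

```text
t: 3.57
ee_pos: [0.4745, -0.1942, 0.0692]
ee_rot: [-179.8, 0.0, 81.9]
force: [-14.1, 2.0, 13.5]
gripper_width: 0.366
grip_force: 30.0
```

{"method": "servo_tool", "body": {"increments": "-0.002 0 0 0 1;0.001 0.008 0 0 1;0.0014 0.01 0 0 1;0.0014 0.01 0 0 1;0.0014 0.01 0 0 1;0.0014 0.01 0 0 1;0.0014 0.01 0 0 1;0.0014 0.01 0 0 1"}}

```text
t: 4.23
ee_pos: [0.4842, -0.1266, 0.0693]
ee_rot: [180.0, 0.0, 81.9]
force: [4.7, -5.0, -6.3]
gripper_width: 0.365
grip_force: 30.0
```

{"method": "servo_tool", "body": {"increments": "0.0014 0.01 0 0 1;0.0014 0.01 0 0 1;0.0014 0.01 0 0 1;0.0014 0.01 0 0 1;0.0014 0.01 0 0 1;0.0007 0.005 0 0 1;0 0 0 0 1"}}

```text
t: 4.82
ee_pos: [0.4923, -0.0701, 0.0693]
ee_rot: [179.9, -0.0, 82.0]
force: [6.1, 2.9, -7.5]
gripper_width: 0.365
grip_force: 30.0
```

{"method": "servo_tool", "body": {"increments": "0.0006 0.005 0 0 1;0.0006 0.005 0 0 1;0.0006 0.005 0 0 1;0.0006 0.005 0 0 1;0 0 0 0 1"}}

```text
t: 5.23
ee_pos: [0.4951, -0.0508, 0.0694]
ee_rot: [179.9, -0.0, 82.0]
force: [10.4, 1.6, -11.6]
gripper_width: 0.364
grip_force: 30.0
```

{"method": "servo_tool", "body": {"increments": "0.0015 0.004 0 0 1;0.0008 0.004 0 0 1;0.0006 0.004 0 0 1;0 0 0 0 1"}}

```text
t: 5.57
ee_pos: [0.4967, -0.0398, 0.0693]
ee_rot: [-180.0, 0.1, 81.9]
force: [-0.3, -7.1, -0.6]
gripper_width: 0.363
grip_force: 30.0
```

{"method": "servo_tool", "body": {"increments": "0.0006 0.004 0 0 1;0.0006 0.004 0 0 1;0 0 0 0 1"}}

```text
t: 5.82
ee_pos: [0.4972, -0.0361, 0.0691]
ee_rot: [-179.9, 0.3, 81.7]
force: [-3.6, -31.3, -0.4]
gripper_width: 0.366
grip_force: 30.0
```

{"method": "servo_tool", "body": {"increments": "0 0 0 0 1;0 -0.003 0 0 1;0 0 0 0 1;0 0 0 0 0;0 0 0 0 0;0 0 0 0 0;0 0 0 0 0;0 0 0 0 0"}}

```text
t: 6.48
ee_pos: [0.4983, -0.0341, 0.0695]
ee_rot: [180.0, -0.0, 82.0]
force: [-0.1, 0.4, -0.1]
gripper_width: 0.679
grip_force: 0.0
```

{"method": "servo_tool", "body": {"increments": "0 0 0 0 0;0 0 0.02 0 0;0 0 0.03 0 0;0 0 0.03 0 0;0 0 0.035 0 0;0 0 0.035 0 0;0 0 0.035 0 0;0 0 0.035 0 0"}}

```text
t: 7.15
ee_pos: [0.4977, -0.0342, 0.2913]
ee_rot: [180.0, -0.0, 82.0]
force: [-0.1, 0.0, -0.8]
gripper_width: 1.0
grip_force: 0.0
```

Run:
```python
from h import *
s=bot.state(); print(s['t'],s['ee_pos'],s['ee_rot'],s['gripper_width'])
w=grab('wrist'); g=grab('scene'); f=grab('top')
im=np.zeros((590,800,3),np.uint8)
im[:360,:480]=cv2.resize(w['frame'],(480,360)); im[:220,480:]=cv2.resize(f['frame'][220:300,245:361],(320,220))
im[360:590,:480]=cv2.resize(g['frame'][180:280,270:478],(480,230))
im[220:400,480:]=cv2.resize(g['frame'][210:280,340:464],(320,180))
cv2.imwrite('pics/z2.png',im[:,:,::-1])
```

```text
7.15 [ 0.49774533 -0.0341549   0.29133379] [ 1.79989310e+02 -5.89060947e-04  8.19586629e+01] 0.9999327126523726
```

View pics/z2.png

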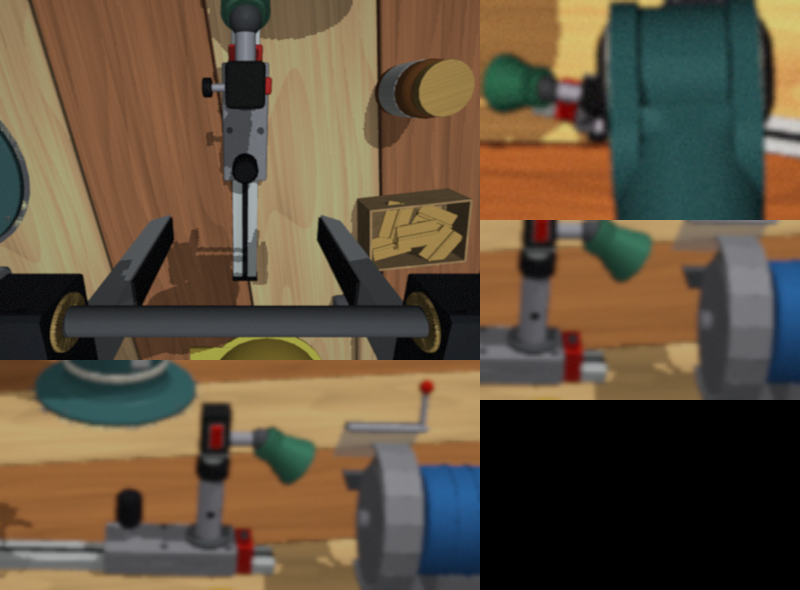

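The carriage sits flush against the red stop and the lamp is still down. In wrist view, the grip block centre is near (247,85) in the 480-wide inset, which is about (329,113) at full size.

Run:
```python
from h import *
w=grab('wrist'); c=w['frame'][60:260,270:380]
cv2.imwrite('pics/z3.png',cv2.resize(c,None,fx=3,fy=3,interpolation=cv2.INTER_CUBIC)[:,:,::-1])
print(plane(w,329,113,.228), plane(w,326,222,.106))
m=(c.max(2)<45).astype(np.uint8); n,l,s,q=cv2.connectedComponentsWithStats(m)
for i in range(1,n):
    if s[i,4]>60: print(s[i][:4]+[270,60,0,0],q[i]+[270,60],s[i,4])
```

```text
[0.51345171 0.0553852  0.228     ] [ 0.49882533 -0.03694891  0.106     ]
[297  81  54  66] [323.42551267 112.85524729] 3316
[270 104  11  25] [274.30543933 116.20920502] 239
[307 204  35  56] [323.9344942  226.61276949] 1206
```

View pics/z3.png

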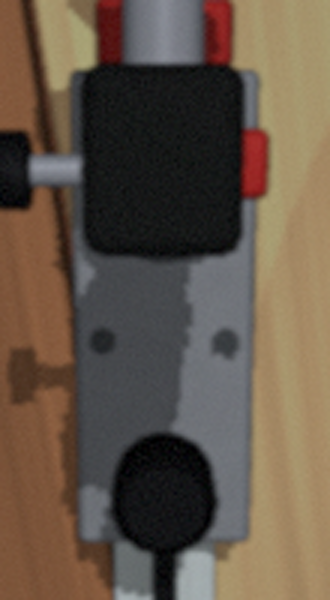

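The block spans crop x 83–243, so u is about 324.3. The button is centred at crop (257,160), so about (356,113).

Run:
```python
from h import *
w=grab('wrist')
a,b=plane(w,297.7,113,.228),plane(w,351,113,.228); print(a,b,(a+b)/2,np.linalg.norm(a-b))
bt=plane(w,357.5,113.5,.205); R=np.radians(-8.1); ux=np.array([np.cos(R),np.sin(R)]); uy=np.array([-np.sin(R),np.cos(R)])
print('button->axis',bt[:2]-.021*ux); k=plane(w,324.5,224,.106)[:2]; print('knob',k,'->axis',k+.1*uy)
print(plane(w,324.3,60+65/3,.228)[:2]-.018*uy)
```

```text
[0.49459384 0.05781448 0.228     ] [0.52495685 0.05351137 0.228     ] [0.50977535 0.05566292 0.228     ] 0.03066641511660535
button->axis [0.50962662 0.05611404]
knob [ 0.49586212 -0.03821518] ->axis [0.50995224 0.06078719]
[0.50959226 0.05443625]
```

{"method": "servo_tool", "body": {"increments": "0.0045 0.031 0 0 0;0.0045 0.031 0 0 0;0.0045 0.03 0 0 0;0 0 -0.027 0 0;0 0 -0.028 0 0;0 0 -0.028 0 0;0 0 -0.028 0 0;0 0 0 0 0"}}

```text
t: 8.07
ee_pos: [0.5083, 0.0572, 0.1728]
ee_rot: [-179.5, 0.1, 82.0]
force: [0.1, -0.0, -0.4]
gripper_width: 0.999
grip_force: 0.0
```

{"method": "servo_tool", "body": {"increments": "0 0 0 0 1;0 0 0 0 1;0 0 0 0 1;0 0 0 0 1;0 0 0 0 1;0 0 0 0 1;0 0 0 0 1;0 0 0 0 1", "squeeze": 35}}

```text
t: 8.73
ee_pos: [0.5117, 0.0576, 0.1786]
ee_rot: [180.0, 0.0, 81.9]
force: [-1.0, -0.5, -0.4]
gripper_width: 0.469
grip_force: 0.0
```

{"method": "servo_tool", "body": {"increments": "0 0 0 0 1;0 0 0 0 1;0 0 0 0 1;0 0 0 0 1;0 0 0 0 1;0 0 0 0 1"}}

```text
t: 9.23
ee_pos: [0.5112, 0.0576, 0.1786]
ee_rot: [-180.0, 0.0, 81.9]
force: [-5.0, -0.5, 5.6]
gripper_width: 0.347
grip_force: 35.0
```

The opening is 32.6 mm, so the button is in. Lifting now.

{"method": "servo_tool", "body": {"increments": "0 0 0.005 0 1;0 0 0.008 0 1;0 0 0.008 0 1;0 0 0.008 0 1;0 0 0.008 0 1;0 0 0.008 0 1;0 0 0.008 0 1;0 0 0 0 1"}}

```text
t: 9.9
ee_pos: [0.5112, 0.0576, 0.233]
ee_rot: [-180.0, 0.0, 81.9]
force: [-7.1, 1.1, -4.7]
gripper_width: 0.348
grip_force: 35.0
```

{"method": "servo_tool", "body": {"increments": "0 0 0.008 0 1;0 0 0.008 0 1;0 0 0.008 0 1;0 0 0.006 0 1;0 0 0.004 0 1;0 0 0 0 1;0 0 0 0 1"}}

```text
t: 10.48
ee_pos: [0.5112, 0.0576, 0.2664]
ee_rot: [-180.0, 0.0, 81.9]
force: [-7.1, -0.0, -5.6]
gripper_width: 0.349
grip_force: 35.0
```

{"method": "servo_tool", "body": {"increments": "0 0 0.002 0 1;0 0 0.001 0 1;0 0 0 0 1;0 0 0 0 1;0 0 0 0 1;0 0 0 0 1"}}

```text
t: 10.98
ee_pos: [0.5112, 0.0575, 0.2687]
ee_rot: [-179.9, 0.0, 81.9]
force: [-6.4, 1.6, -11.8]
gripper_width: 0.343
grip_force: 35.0
```

Run:
```python
from h import *
s=bot.state(); print(s['t'],s['ee_pos'],s['force'],s['gripper_width'],s['grip_force'])
g=grab('scene')
cv2.imwrite('pics/z4.png',cv2.resize(g['frame'][150:290,260:470],(800,533))[:,:,::-1])
```

```text
10.9833 [0.51124209 0.0575433  0.26865186] [ -6.42472096   1.59241205 -11.75486174] 0.3431139671065838 34.99685347080231
```

View pics/z4.png

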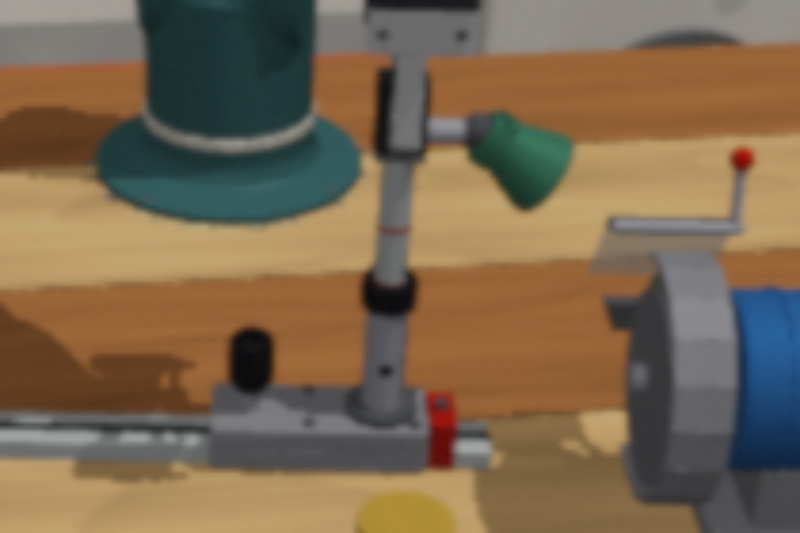

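The post is at the top stop: the lamp has risen 90 mm and the downward force has jumped to 12 N. The carriage is against the red stop at crop (440,430), the fingers are on the grip, and the eye guard looks unmoved.

```bash
python3 -c "
from plant import bot
print(bot.sign_off())"
```

```text
the job is handed in; nothing more can be done
None
```

I handed the job in at about 11 s: the carriage is against the red stop, and the lamp is up about 90 mm at its second stop, gripped with the button in at 35 N. The arm touched nothing but the knob and lamp grip, and the judge's verdict was not shown.

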